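# Set up the soldering place

### The arm

A 6-joint arm with a two-finger parallel gripper is mounted at the origin on the work surface. World frame = base frame: x ahead of the robot, y to its left, z up, the work surface at z = 0. Lengths are in m, angles in rad, forces in N, time in s.
With the tool pointing down it reaches from about 0.375 to 0.9 m from the base axis. Payload 3.1 kg.
Tool frame: the origin (TCP) lies at the very end of the fingers, on their centre line; the grasp point (between the pads) lies 19 mm behind it (robot.grip_depth is the distance from the TCP to the grasp point, in m); z points along the fingers, y is the direction in which the jaws open and shut (so a half turn about z gives the same grasp; the last joint's range is limited). The gripper opens to 87 mm and grips with 3 to 60 N. Pads are 19 mm wide; open, the fingers measure 117 mm over their backs; the gripper's body (75 mm by 190 mm) begins 51 mm behind the grasp point.
Start: joints at [-1.363, 0.527, 1.433, -0, 1.181, -0.178], TCP at [0.235, -0.579, 0.223] pointing down, gripper open.
Joint ranges: [-3.08, 3.08], [-0.75, 2.2], [0.22, 2.44], [-1.43, 4.57], [0, 2.65], [-2.85, 2.85]. Speed limits (rad/s): [2.79, 2.79, 3.14, 3.14, 3.14, 3.14].

### API

Orientations are given as a unit quaternion [x, y, z, w].
In Python, from rig import robot gives the robot as it stands.
- The arm moves only by the tool drive_tool, never from a script. Its argument "series" is a list of rows, each a list of 7 numbers: the shift along the tool's x, y, z in m, then the turn, a rotation vector about the tool's x, y, z in degrees, then the opening, from 0 (shut) to 1 (fully open). A call has 1 to 5 rows; each row shifts and turns the commanded pose from where the row before left it, along the tool's axes as they then stand; what a row does not reach is not made up. A row lasts 1/8 s, in which the tool goes at most 62.5 mm and 10.7 degrees, less where a joint would pass 70% of its speed; a pose out of reach is approached as far as the arm can. A call is refused whole if a number of a shift passes 0.0625 or a number of a turn 10.7, either way. A call with a gripper value outside its range is refused whole. The fingers move at their own pace and stop on an object; "squeeze" is the grip in N (left out, the last holds). Time passes only in rows, so rows that do not move let the fingers close. It gives the time, the measured TCP pose, the force and the opening at its end, in the units of the state.
- robot.get_obs(): the state, without advancing time (a new reading comes with each control period).
- robot.camera(name): name is "scene" or "top" or "wrist"; returns (picture, depth): 420x560x3 uint8, blue, green, red; 420x560 float32, m along the optical axis (not along the pixel's ray), 0 where there is no reading.
- robot.camera_model(name): a dict with "fx", "fy", "cx", "cy" (pixels), "k1" (the pictures are not rectified: a ray, as slopes to the right and down, at radius r is drawn at 1 + k1 r^2 times it, then the intrinsics apply), "R" (3x3) and "t" (3): a world point X has camera coordinates R X + t. Camera axes: x right, y down, z forward; pixel columns grow to the right and rows downward; lengths in m; the calibration is good to about 2 mm. A picture is of the moment at which its call begins: read the wrist's pose just before it. camera_model takes no time and is no camera call; for the wrist camera it gives the pose at the moment of the call.
- robot.hand_in(): hands the job in, once; it reports no verdict.
The state is a dict: "time": time; "q": joint angles; "joint_velocities": joint speeds; "joint_torque": joint torques, N m; "position": TCP position; "tool_rot": TCP orientation; "ft_force": force on the tool from outside, world axes, zero at the start; "moment": the same for the moment, N m; "grip_width": finger opening in m.
Only numpy, scipy, OpenCV 4.12 (cv2) and the standard library are available. Lean on these libraries where they do the work, as an engineer would, in place of code of your own. Each camera call takes 0.05 s, during which the arm holds its last target. There are 200 camera calls.

### The job

Set up the soldering place: stand the solder spool midway between the iron rest and the board holder, and the flux bottle straight behind the spool (the side away from the robot, square to the row) with a 3 cm gap. The medium carton of the stack is needed too: set the small one aside on the bench, lay the medium one in front of the board holder (the robot's side), centred on it, long side parallel to its front and 3 cm clear of it, and put the small carton back, centred and square, on the large one. Leave the large carton, jar and tape roll where they are, and tip nothing over.

Things in the scene. Friction and masses are not known exactly. Their poses are not given: they have to be found in the camera images.
- holder: Board holder, fixed to the bench: dark steel base 60 (x) x 90 (y) x 14 mm with two aluminium jaws and a green circuit board between them, 51 mm tall in all. Origin: centre of its underside, on the bench. Its x axis points away from the robot (within 0.15 rad), its front is the long side on -x, 30 mm from the origin; its y axis runs along the row towards or away from the iron rest, which lies at y = +230 or -230 mm, x = 0 in this frame.
- rest: Soldering-iron rest (no iron in it), fixed to the bench: grey base 70 (x) x 90 (y) x 12 mm with a yellow sponge and a slanting steel coil, under 75 mm tall. Origin: centre of its underside. It stands in one row with the board holder, 230 mm from centre to centre (to its left or its right), turned the same way.
- spool: Solder spool standing on a flange: grey plastic flanges, bright wire between them, diameter 60 mm, height 40 mm, about 0.2 kg. Origin: centre of its underside, z up along its axis.
- bottle: Flux bottle, white plastic, standing: round body of diameter 40 mm and 56 mm high, then a tapering shoulder, a 20 mm grey cap and a nozzle, 89 mm in all, about 0.08 kg. Origin: centre of its underside, z up.
- carton_small: Small brown cardboard carton, closed and rigid: 44 (x) x 66 (y) x 32 (z) mm, about 0.09 kg; top of the stack at the start. Origin: centre of its underside; y along its long side.
- carton_medium: Medium white cardboard carton, closed and rigid: 62 (x) x 96 (y) x 40 (z) mm, about 0.2 kg; middle of the stack at the start, its rim showing round the small one. Origin: centre of its underside; y along its long side.
- carton_large: Large brown cardboard carton, closed and rigid: 90 (x) x 130 (y) x 45 (z) mm, 0.6 kg; bottom of the stack, standing loose on the bench. It stays there. Origin: centre of its underside; y along its long side.
- jar: Low amber glass jar with a dark screw lid, diameter 60 mm, height 48 mm, loose. A bystander: leave it alone. Origin: centre of its underside.
- tape: Roll of yellow tape lying flat: outer diameter 52 mm, hole 32 mm, height 19 mm, loose, near the robot. A bystander: leave it alone. Origin: centre of its underside.
Mind the look-alikes: they are no part of the job. What is shaped like the spool but red or yellow is not meant.

How it is judged:
By the outcome, as a careful person would: the job done as asked, in the order asked, and still so for the second after the job is handed in, with the robot touching nothing.
It also fails if it takes over 118 s, if anything falls off the work surface, if the arm or the gripper's body presses on something with over 40 N, if the wrist force passes 120 N, or if a joint passes its speed limit or range.

## Working session

There is one attempt and no reset: what is moved stays moved. The work goes in short steps, Python scripts to look and compute and a tool call to move; the robot and the scene stay as the last step left them, time stands still between calls to the robot, and variables do not carry over. Pictures are saved under pics/ and viewed, about 12 in all and at most 16, crops included, and the job is handed in when it is done.

Besides the shell and the picture viewer there is one more tool, called after "Call:" in YAML: its name, and indented under it one key for each argument. drive_tool: Moves the arm, as the interface text tells. Its arguments: {"type":"object","properties":{"series":{"type":"array"},"squeeze":{"type":"number"}},"required":["series"]}

```bash
ls; mkdir -p pics; cat > h.py <<'E'
import numpy as np, cv2
from rig import robot
def grab(n):
    m=robot.camera_model(n); p,d=robot.camera(n); return p,d,m
def world(d,m):
    v,u=np.indices(d.shape)
    K=np.array([[m['fx'],0,m['cx']],[0,m['fy'],m['cy']],[0,0,1.]])
    pts=np.stack([u,v],-1).reshape(-1,1,2).astype(np.float64)
    s=cv2.undistortPoints(pts,K,np.array([m['k1'],0,0,0,0.])).reshape(d.shape+(2,))
    c=np.dstack([s*d[...,None],d])
    W=(c-np.array(m['t']))@np.array(m['R'])
    W[d==0]=np.nan
    return W
E
python3 - <<'E'
from h import *
for n in ('top','scene'):
    p,d,m=grab(n); cv2.imwrite(f'pics/{n}0.png',p); np.savez(f'{n}0.npz',p=p,d=d,W=world(d,m))
    print(n,{k:np.round(v,3).tolist() for k,v in m.items()})
print(robot.get_obs())
E
```

```text
pics
top {'fx': 404.779, 'fy': 404.779, 'cx': 281.449, 'cy': 203.675, 'k1': 0.011, 'R': [[0.029, -1.0, -0.008], [-0.994, -0.028, -0.108], [0.108, 0.011, -0.994]], 't': [0.005, 0.518, 0.931]}
scene {'fx': 418.714, 'fy': 418.714, 'cx': 278.77, 'cy': 202.994, 'k1': 0.036, 'R': [[-0.551, 0.834, 0.018], [0.58, 0.399, -0.711], [-0.6, -0.381, -0.703]], 't': [0.265, -0.232, 1.261]}
{'time': 0.1, 'q': array([-1.36349141e+00,  5.28401133e-01,  1.43377238e+00,  1.43537848e-05,
        1.18139649e+00, -1.78494836e-01]), 'joint_velocities': array([ 0.00047647, -0.00213631, -0.00311007, -0.00043586,  0.0001893 ,
       -0.00057635]), 'joint_torque': array([-2.69640054e-05, -4.40984595e+01, -1.77151251e+01,  6.35121530e-02,
        5.33820223e-02, -3.54205326e-05]), 'position': array([ 0.2350841, -0.5783928,  0.2216529]), 'tool_rot': array([ 9.81452483e-01,  1.91703014e-01, -7.60516943e-06, -9.88666762e-04]), 'ft_force': array([-0.3219917 ,  0.39676291,  0.66401297]), 'moment': array([ 0.06239362,  0.04999325, -0.03248224]), 'grip_width': 0.08666822935149342}
```

View pics/top0.png

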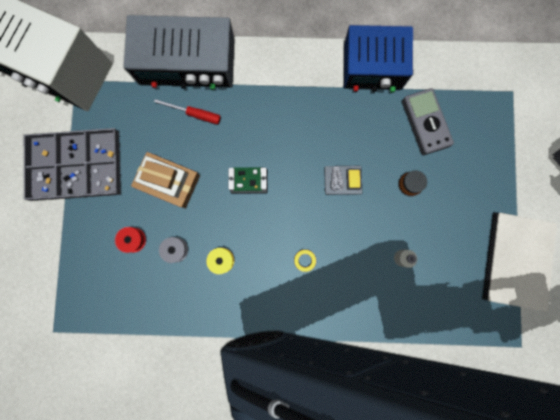

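View pics/scene0.png

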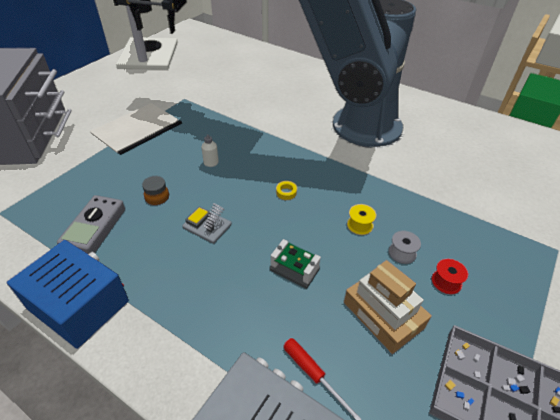

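The top view shows the holder at (248,180), rest (343,180), grey spool (172,250) between the red and yellow look-alikes, bottle (405,258), stack (166,180), jar (412,183) and tape (305,261). The scene view agrees.

```bash
cat >> h.py <<'E'
def fit(W,c,zlo,zhi,rad=60):
    """points near pixel c in a height band: count, min-area rect & circle centre"""
    v,u=np.indices(W.shape[:2]); 
    k=(np.hypot(u-c[0],v-c[1])<rad)&(W[...,2]>zlo)&(W[...,2]<zhi)
    n,l,st,ce=cv2.connectedComponentsWithStats(k.astype(np.uint8))
    if n<2: return None
    i=1+np.argmax(st[1:,4]); P=W[l==i]
    Q=(P[:,:2]*1000).astype(np.float32)
    r=cv2.minAreaRect(Q); e=cv2.minEnclosingCircle(Q)
    return dict(n=len(P),z=np.round(np.median(P[:,2]),4),mean=np.round(Q.mean(0),1),rect=np.round(np.hstack([r[0],r[1],r[2]]),1),circ=np.round(np.hstack([e[0],e[1]]),1))
E
python3 - <<'E'
from h import *
W=np.load('top0.npz')['W']
for n,c,a,b,r in [('bench',(300,220),-.02,.02,10),('holder',(248,180),.008,.06,30),('holdbase',(248,180),.008,.022,30),('rest',(343,180),.008,.08,32),('restbase',(343,180),.007,.018,32),('spool',(172,250),.03,.05,20),('yel',(220,261),.03,.05,20),('red',(129,240),.03,.05,20),('bottle',(405,258),.02,.1,20),('btop',(405,258),.07,.1,20),('jar',(412,183),.04,.06,22),('tape',(305,261),.01,.03,20),
 ('small',(166,180),.108,.13,45),('medium',(166,180),.077,.095,45),('large',(166,180),.037,.055,45)]:
    print(n,fit(W,c,a,b,r))
E
```

```text
bench {'n': 304, 'z': np.float64(0.0011), 'mean': array([482.1, -26. ], dtype=float32), 'rect': array([482.1, -26.1,  44. ,  43.9,   1.3]), 'circ': array([482.2, -26.1,  24.2])}
holder {'n': 982, 'z': np.float64(0.0425), 'mean': array([570.5, 101.4], dtype=float32), 'rect': array([572.6, 101.6,  58.2,  89.6,   1.9]), 'circ': array([571.6, 102.2,  51.1])}
holdbase {'n': 90, 'z': np.float64(0.0135), 'mean': array([546.3, 101.4], dtype=float32), 'rect': array([546.4, 100.7,   5.9,  89.6,   3.5]), 'circ': array([548.2, 100.8,  44.8])}
rest {'n': 1031, 'z': np.float64(0.0155), 'mean': array([ 580.6, -125.6], dtype=float32), 'rect': array([ 581.9, -127.7,   69.2,   88.5,    1.4]), 'circ': array([ 582.9, -127.3,   54.5])}
restbase {'n': 530, 'z': np.float64(0.0121), 'mean': array([ 579.8, -117.5], dtype=float32), 'rect': array([ 581.9, -127.7,   69.3,   88.5,    1.3]), 'circ': array([ 582.9, -127.3,   54.5])}
spool {'n': 528, 'z': np.float64(0.0404), 'mean': array([402.8, 271.4], dtype=float32), 'rect': array([402.9, 271. ,  58.4,  57.4,  22.9]), 'circ': array([402.8, 271.7,  30.3])}
yel {'
[... 917 characters left out ...]
 234, 'z': np.float64(0.019), 'mean': array([386.6, -38.7], dtype=float32), 'rect': array([385.6, -38.2,  49.4,  49.4,   0.7]), 'circ': array([386.6, -38.7,  26. ])}
small {'n': 633, 'z': np.float64(0.1172), 'mean': array([565.7, 290.7], dtype=float32), 'rect': array([566.6, 292.2,  67.2,  44.3,  73.3]), 'circ': array([566.4, 291.2,  37.9])}
medium {'n': 509, 'z': np.float64(0.0855), 'mean': array([561.5, 288. ], dtype=float32), 'rect': array([567.1, 295.5,  97. ,  62.1,  70.1]), 'circ': array([566.3, 295.6,  56.1])}
large {'n': 845, 'z': np.float64(0.0452), 'mean': array([557.2, 285.7], dtype=float32), 'rect': array([566.7, 297.6, 131.1,  90.1,  69. ]), 'circ': array([567.1, 298.1,  78. ])}
```

```bash
cat >> h.py <<'E'
from scipy.spatial.transform import Rotation as Rot
def pose():
    o=robot.get_obs(); R=Rot.from_quat(o['tool_rot']).as_matrix()
    return np.array([*o['position'],np.degrees(np.arctan2(R[1,1],R[0,1]))]),o
def plan(way,grip,step=.058,p=None):
    """waypoints (x,y,z,jaw yaw deg), tool down -> rows in tool axes, printed in calls of 5"""
    p0,o=pose(); print('at',p0.round(4),'t',round(o['time'],2)); p=p0 if p is None else np.array(p,float); rows=[]
    for w in way:
        w=np.array(w,float); d=w-p; d[3]=(d[3]+90)%180-90 if abs(d[3])>90 else d[3]
        end=p+d
        n=max(1,int(np.ceil(max(np.linalg.norm(d[:3])/step,abs(d[3])/10))))
        for i in range(n):
            e=(end-p)/(n-i); a=np.radians(p[3]); c,s=np.cos(a),np.sin(a)
            t=[round(-s*e[0]+c*e[1],3),round(c*e[0]+s*e[1],3),round(-e[2],3)]; r=round(-e[3],0 if i<n-1 else 1)
            rows.append(t+[0,0,r,grip])
            p=p+np.array([-s*t[0]+c*t[1],c*t[0]+s*t[1],-t[2],-r])
    for i in range(0,len(rows),5): print(str([[float(x) for x in r] for r in rows[i:i+5]]).replace('0.0,','0,'))
E
python3 -c "
from h import *
plan([(.5,-.1,.2,-20),(.403,.2712,.15,2.3)],1)"
```

```text
at [  0.2351  -0.5784   0.2217 -67.8956] t 0.1
[[0.043, -0.034, 0.002, 0, 0, -5.0, 1.0], [0.045, -0.031, 0.002, 0, 0, -5.0, 1.0], [0.048, -0.026, 0.002, 0, 0, -5.0, 1.0], [0.05, -0.022, 0.002, 0, 0, -5.0, 1.0], [0.052, -0.018, 0.002, 0, 0, -5.0, 1.0]]
[[0.053, -0.013, 0.002, 0, 0, -5.0, 1.0], [0.054, -0.009, 0.002, 0, 0, -4.0, 1.0], [0.054, -0.005, 0.003, 0, 0, -5.0, 1.0], [0.055, 0, 0.002, 0, 0, -4.0, 1.0], [0.054, 0.004, 0.003, 0, 0, -4.9, 1.0]]
[[0.045, -0.031, 0.007, 0, 0, -3.0, 1.0], [0.047, -0.029, 0.007, 0, 0, -3.0, 1.0], [0.048, -0.026, 0.007, 0, 0, -3.0, 1.0], [0.049, -0.024, 0.007, 0, 0, -3.0, 1.0], [0.051, -0.021, 0.007, 0, 0, -3.0, 1.0]]
[[0.052, -0.018, 0.007, 0, 0, -4.0, 1.0], [0.053, -0.015, 0.008, 0, 0, -3.3, 1.0]]
```

Call:
drive_tool:
  series:
    - [0.043, -0.034, 0.002, 0, 0, -5, 1]
    - [0.045, -0.031, 0.002, 0, 0, -5, 1]
    - [0.048, -0.026, 0.002, 0, 0, -5, 1]
    - [0.05, -0.022, 0.002, 0, 0, -5, 1]
    - [0.052, -0.018, 0.002, 0, 0, -5, 1]
  squeeze: 15

```text
time: 0.72
position: [0.3687, -0.3381, 0.2123]
tool_rot: [0.916, 0.401, 0.0, -0.0]
ft_force: [0.2, -0.4, -0.5]
grip_width: 0.087
```

Call:
drive_tool:
  series:
    - [0.053, -0.013, 0.002, 0, 0, -5, 1]
    - [0.054, -0.009, 0.002, 0, 0, -4, 1]
    - [0.054, -0.005, 0.003, 0, 0, -5, 1]
    - [0.055, 0, 0.002, 0, 0, -4, 1]
    - [0.054, 0.004, 0.003, 0, 0, -4.9, 1]

```text
time: 1.35
position: [0.5002, -0.0992, 0.2003]
tool_rot: [0.818, 0.575, -0.0, -0.0]
ft_force: [0.0, -0.5, 0.8]
grip_width: 0.0871
```

Call:
drive_tool:
  series:
    - [0.045, -0.031, 0.007, 0, 0, -3, 1]
    - [0.047, -0.029, 0.007, 0, 0, -3, 1]
    - [0.048, -0.026, 0.007, 0, 0, -3, 1]
    - [0.049, -0.024, 0.007, 0, 0, -3, 1]
    - [0.051, -0.021, 0.007, 0, 0, -3, 1]

```text
time: 1.98
position: [0.4297, 0.1659, 0.1652]
tool_rot: [0.737, 0.676, -0.0, -0.0]
ft_force: [0.7, -0.0, -0.6]
grip_width: 0.0869
```

Call:
drive_tool:
  series:
    - [0.052, -0.018, 0.007, 0, 0, -4, 1]
    - [0.053, -0.015, 0.008, 0, 0, -3.3, 1]
    - [0, 0, 0, 0, 0, 0, 1]
    - [0, 0, 0, 0, 0, 0, 1]

```text
time: 2.48
position: [0.4027, 0.2707, 0.1504]
tool_rot: [0.693, 0.721, -0.0, 0.0]
ft_force: [0.8, -0.2, 0.0]
grip_width: 0.0868
```

```bash
python3 -c "
from h import *
p,d,m=grab('wrist'); cv2.imwrite('pics/w1.png',p); W=world(d,m)
z=W[...,2]; k=(z>.034)&(z<.046)
n,l,st,ce=cv2.connectedComponentsWithStats(k.astype(np.uint8))
for i in range(1,n):
    if st[i,4]>300: print(st[i],ce[i].round(),np.nanmean(W[l==i],0).round(4),[np.round(a,1) for a in cv2.minEnclosingCircle((W[l==i][:,:2]*1000).astype(np.float32))])
print(np.nanmedian(z[(z<.02)&(z>-.02)]))
"
```

```text
[ 271   23   85   89 5863] [313.  67.] [0.4232 0.3736 0.0408] [array([423.4, 373.1]), np.float64(29.9)]
[ 400   80  160  176 3850] [461. 156.] [0.5374 0.316  0.0437] [array([555. , 301.5]), np.float64(72.0)]
[ 240  169   77   75 4446] [278. 206.] [0.4026 0.2713 0.0408] [array([402.7, 270.3]), np.float64(30.0)]
[ 215  335   67   24 1215] [248. 345.] [0.3816 0.1436 0.0409] [array([381.1, 153.5]), np.float64(28.9)]
0.001557060347411636
```

View pics/w1.png

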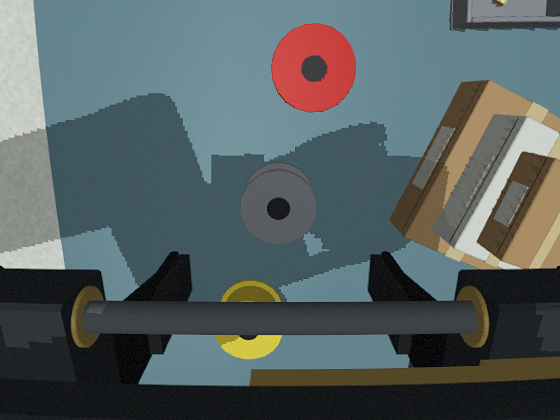

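The wrist view shows the grey spool at (278,206), clear of the red one, the yellow one and the stack. It agrees with the top camera to under 1 mm, so I descend and grip.

Call:
drive_tool:
  series:
    - [0.0005, 0, 0.05, 0, 0, 0, 1]
    - [0, 0, 0.05, 0, 0, 0, 1]
    - [0, 0, 0.035, 0, 0, 0, 1]
    - [0, 0, 0.01, 0, 0, 0, 1]
    - [0, 0, 0, 0, 0, 0, 1]

```text
time: 3.15
position: [0.4035, 0.2706, 0.0056]
tool_rot: [0.693, 0.72, -0.0, -0.0]
ft_force: [0.3, -0.0, 0.3]
grip_width: 0.0867
```

Call:
drive_tool:
  series:
    - [0, 0, 0, 0, 0, 0, 0]
    - [0, 0, 0, 0, 0, 0, 0]
    - [0, 0, 0, 0, 0, 0, 0]
    - [0, 0, 0, 0, 0, 0, 0]
    - [0, 0, 0, 0, 0, 0, 0]

```text
time: 3.78
position: [0.4024, 0.2715, 0.0061]
tool_rot: [0.693, 0.721, -0.0, -0.0]
ft_force: [-1.5, -0.2, 6.5]
grip_width: 0.0594
```

Call:
drive_tool:
  series:
    - [0, 0, -0.01, 0, 0, 0, 0]
    - [0, 0, -0.04, 0, 0, 0, 0]
    - [0, 0, -0.05, 0, 0, 0, 0]
    - [0, 0, -0.04, 0, 0, 0, 0]
    - [0, 0, 0, 0, 0, 0, 0]

```text
time: 4.4
position: [0.405, 0.2724, 0.1487]
tool_rot: [0.693, 0.721, 0.004, 0.002]
ft_force: [-0.1, -0.1, -1.9]
grip_width: 0.0596
```

```bash
python3 -c "
from h import *
plan([(.5773,-.013,.145,2.3)],0,.052)"
```

```text
at [0.405  0.2724 0.1487 2.3226] t 4.4
[[-0.042, 0.023, 0.001, 0, 0, 0, 0.0], [-0.042, 0.023, 0, 0, 0, 0, 0.0], [-0.042, 0.023, 0.001, 0, 0, 0, 0.0], [-0.042, 0.023, 0, 0, 0, 0, 0.0], [-0.041, 0.023, 0.001, 0, 0, 0, 0.0]]
[[-0.042, 0.023, 0, 0, 0, 0, 0.0], [-0.041, 0.023, 0.001, 0, 0, 0, 0.0]]
```

Call:
drive_tool:
  series:
    - [-0.042, 0.023, 0, 0, 0, 0, 0]
    - [-0.042, 0.023, 0, 0, 0, 0, 0]
    - [-0.042, 0.023, 0, 0, 0, 0, 0]
    - [-0.042, 0.023, 0, 0, 0, 0, 0]
    - [-0.041, 0.023, 0, 0, 0, 0, 0]

```text
time: 5.03
position: [0.5256, 0.0659, 0.1439]
tool_rot: [0.693, 0.721, -0.001, -0.001]
ft_force: [-0.3, -0.1, -2.4]
grip_width: 0.0592
```

Call:
drive_tool:
  series:
    - [-0.042, 0.023, 0, 0, 0, 0, 0]
    - [-0.041, 0.023, 0, 0, 0, 0, 0]
    - [0, 0, 0.04, 0, 0, 0, 0]
    - [0, 0, 0, 0, 0, 0, 0]
    - [0, 0, 0, 0, 0, 0, 0]

```text
time: 5.65
position: [0.5746, -0.0132, 0.1051]
tool_rot: [0.693, 0.721, -0.001, -0.001]
ft_force: [0.1, -0.5, -2.8]
grip_width: 0.0593
```

Call:
drive_tool:
  series:
    - [0, 0.0027, 0.05, 0, 0, 0, 0]
    - [0, 0, 0.03, 0, 0, 0, 0]
    - [0, 0, 0.012, 0, 0, 0, 0]
    - [0, 0, 0, 0, 0, 0, 0]
    - [0, 0, 0, 0, 0, 0, 0]

```text
time: 6.28
position: [0.5795, -0.0137, 0.0151]
tool_rot: [0.693, 0.721, 0.001, 0.001]
ft_force: [0.9, 0.3, -0.7]
grip_width: 0.0594
```

```bash
python3 -c "
from h import *
p,o=pose();print(p,o['ft_force'])
p,d,m=grab('top'); W=world(d,m)
s=np.array(m['R'])@[.5773,-.013,.045]+m['t'];c=(m['fx']*s[0]/s[2]+m['cx'],m['fy']*s[1]/s[2]+m['cy']);print(c)
cv2.imwrite('pics/t1.png',cv2.resize(p[100:280,120:440],None,fx=2,fy=2))
print(fit(W,c,.03,.06,30)); print(pose()[0])
"
```

```text
[ 0.57947104 -0.01369811  0.01510567  2.32972883] [ 0.88059478  0.34269    -0.69546658]
(np.float64(296.1590412570825), np.float64(178.0101306547306))
None
[ 0.57941789 -0.01377422  0.0151042   2.32277014]
```

Call:
drive_tool:
  series:
    - [0.0005, -0.002, 0.006, 0, 0, 0, 0]
    - [0, 0, 0.003, 0, 0, 0, 0]
    - [0, 0, 0, 0, 0, 0, 0]
    - [0, 0, 0, 0, 0, 0, 0]

```text
time: 6.82
position: [0.5761, -0.0132, 0.0061]
tool_rot: [0.693, 0.721, 0.0, 0.0]
ft_force: [-2.0, 0.6, 8.7]
grip_width: 0.0597
```

Call:
drive_tool:
  series:
    - [0, 0.001, -0.0005, 0, 0, 0, 0]
    - [0, 0, 0, 0, 0, 0, 1]
    - [0, 0, 0, 0, 0, 0, 1]
    - [0, 0, 0, 0, 0, 0, 1]
    - [0, 0, -0.01, 0, 0, 0, 1]

```text
time: 7.45
position: [0.5766, -0.0131, 0.0146]
tool_rot: [0.693, 0.721, -0.0, -0.001]
ft_force: [0.9, 0.0, -1.2]
grip_width: 0.0852
```

Call:
drive_tool:
  series:
    - [0, 0, -0.03, 0, 0, 0, 1]
    - [0, 0, -0.05, 0, 0, 0, 1]
    - [0, 0, -0.06, 0, 0, 0, 1]
    - [0, 0, 0, 0, 0, 0, 1]

```text
time: 7.95
position: [0.5811, -0.0139, 0.1608]
tool_rot: [0.693, 0.721, 0.003, 0.005]
ft_force: [-0.0, -0.5, -0.4]
grip_width: 0.0871
```

```bash
python3 -c "
from h import *
plan([(.3997,-.2697,.15,-87.7)],1,.055)"
```

```text
at [ 0.5811 -0.0139  0.1608  2.3161] t 7.95
[[-0.028, -0.021, 0.001, 0, 0, -10, 1.0], [-0.023, -0.026, 0.001, 0, 0, -10, 1.0], [-0.019, -0.029, 0.001, 0, 0, -10, 1.0], [-0.013, -0.032, 0.001, 0, 0, -10, 1.0], [-0.007, -0.034, 0.001, 0, 0, -10, 1.0]]
[[-0.001, -0.035, 0.001, 0, 0, -10, 1.0], [0.004, -0.035, 0.002, 0, 0, -10, 1.0], [0.011, -0.033, 0.001, 0, 0, -10, 1.0], [0.016, -0.031, 0.002, 0, 0, -10, 1.0]]
```

Call:
drive_tool:
  series:
    - [-0.028, -0.021, 0.001, 0, 0, -10, 1]
    - [-0.023, -0.026, 0.001, 0, 0, -10, 1]
    - [-0.019, -0.029, 0.001, 0, 0, -10, 1]
    - [-0.013, -0.032, 0.001, 0, 0, -10, 1]
    - [-0.007, -0.034, 0.001, 0, 0, -10, 1]

```text
time: 8.57
position: [0.4754, -0.1553, 0.1495]
tool_rot: [0.32, 0.947, 0.0, -0.001]
ft_force: [0.4, -0.4, -0.6]
grip_width: 0.0868
```

Call:
drive_tool:
  series:
    - [-0.001, -0.035, 0.001, 0, 0, -10, 1]
    - [0.004, -0.035, 0.002, 0, 0, -10, 1]
    - [0.011, -0.033, 0.001, 0, 0, -10, 1]
    - [0.016, -0.031, 0.002, 0, 0, -10, 1]
    - [0, 0, 0, 0, 0, 0, 1]

```text
time: 9.2
position: [0.3945, -0.2702, 0.1435]
tool_rot: [-0.018, 1.0, 0.0, -0.0]
ft_force: [0.5, 0.1, 0.4]
grip_width: 0.0868
```

Call:
drive_tool:
  series:
    - [0, 0, 0, 0, 0, 0, 1]
    - [0, 0, 0, 0, 0, 0, 1]

```text
time: 9.45
position: [0.396, -0.2679, 0.1439]
tool_rot: [-0.02, 1.0, 0.0, -0.0]
ft_force: [0.2, -1.1, 0.1]
grip_width: 0.087
```

```bash
python3 -c "
from h import *
plan([(.3997,-.2697,.15,92.3)],1,.055)
p,d,m=grab('top'); W=world(d,m)
print(fit(W,(296,180),.033,.05,22))
cv2.imwrite('pics/t2.png',cv2.resize(p[100:320,200:460],None,fx=2.5,fy=2.5))
p,d,m=grab('wrist'); W=world(d,m); z=W[...,2]; k=(z>.07)&(z<.095)
n,l,st,ce=cv2.connectedComponentsWithStats(k.astype(np.uint8))
for i in range(1,n):
    if st[i,4]>100: print(st[i],np.nanmean(W[l==i],0).round(4),[np.round(a,1) for a in cv2.minEnclosingCircle((W[l==i][:,:2]*1000).astype(np.float32))])
"
```

```text
at [ 0.396  -0.2679  0.1439 92.3301] t 9.45
[[-0.004, -0.002, -0.006, 0, 0, 0, 1.0]]
{'n': 498, 'z': np.float64(0.0402), 'mean': array([576.6, -12.8], dtype=float32), 'rect': array([576.1, -12.8,  58.7,  56.7,   1.1]), 'circ': array([576.7, -13. ,  29.9])}
[258 212  29  32 760] [ 0.3972 -0.2733  0.0802] [array([ 399. , -273.4]), np.float64(10.2)]
```

Call:
drive_tool:
  series:
    - [-0.003, -0.003, 0.03, 0, 0, 0, 1]
    - [0, 0, 0.05, 0, 0, 0, 1]
    - [0, 0, 0.038, 0, 0, 0, 1]
    - [0, 0, 0, 0, 0, 0, 1]
    - [0, 0, 0, 0, 0, 0, 1]
  squeeze: 10

```text
time: 10.18
position: [0.3995, -0.2719, 0.0269]
tool_rot: [-0.02, 1.0, -0.0, 0.0]
ft_force: [-0.4, 0.3, 0.1]
grip_width: 0.0872
```

Call:
drive_tool:
  series:
    - [0, 0, 0, 0, 0, 0, 0]
    - [0, 0, 0, 0, 0, 0, 0]
    - [0, 0, 0, 0, 0, 0, 0]
    - [0, 0, 0, 0, 0, 0, 0]
    - [0, 0, 0, 0, 0, 0, 0]

```text
time: 10.8
position: [0.3988, -0.2718, 0.0261]
tool_rot: [-0.02, 1.0, -0.0, 0.0]
ft_force: [-0.9, 0.2, -1.0]
grip_width: 0.0452
```

Call:
drive_tool:
  series:
    - [0, 0, 0, 0, 0, 0, 0]
    - [0, 0, 0, 0, 0, 0, 0]

```text
time: 11.05
position: [0.3989, -0.2719, 0.0261]
tool_rot: [-0.02, 1.0, -0.0, 0.0]
ft_force: [-0.7, -0.2, 0.4]
grip_width: 0.0394
```

```bash
python3 -c "
from h import *
plan([(.3997,-.271,.13,92.3),(.48,-.10,.15,92.3),(.6567,-.0098,.15,92.3)],0,.05)"
```

```text
at [ 3.98900e-01 -2.71900e-01  2.61000e-02  9.23053e+01] t 11.05
[[-0, 0, -0.035, 0, 0, 0, 0.0], [-0, 0, -0.034, 0, 0, 0, 0.0], [-0.001, 0.001, -0.035, 0, 0, 0, 0.0], [-0.022, 0.042, -0.005, 0, 0, 0, 0.0], [-0.022, 0.042, -0.005, 0, 0, 0, 0.0]]
[[-0.021, 0.042, -0.005, 0, 0, 0, 0.0], [-0.022, 0.041, -0.005, 0, 0, 0, 0.0], [-0.045, 0.021, 0, 0, 0, 0, 0.0], [-0.045, 0.021, 0, 0, 0, 0, 0.0], [-0.045, 0.021, 0, 0, 0, 0, 0.0]]
[[-0.045, 0.02, 0, 0, 0, 0, 0.0]]
```

Call:
drive_tool:
  series:
    - [0, 0, -0.02, 0, 0, 0, 0]
    - [0, 0, -0.04, 0, 0, 0, 0]
    - [0, 0, -0.044, 0, 0, 0, 0]
    - [-0.022, 0.042, -0.005, 0, 0, 0, 0]
    - [-0.022, 0.042, -0.005, 0, 0, 0, 0]

```text
time: 11.68
position: [0.4398, -0.1856, 0.1407]
tool_rot: [-0.019, 1.0, -0.0, 0.0]
ft_force: [-0.5, 0.6, -0.7]
grip_width: 0.0397
```

Call:
drive_tool:
  series:
    - [-0.021, 0.042, -0.005, 0, 0, 0, 0]
    - [-0.022, 0.042, -0.005, 0, 0, 0, 0]
    - [-0.045, 0.021, 0, 0, 0, 0, 0]
    - [-0.045, 0.021, 0, 0, 0, 0, 0]
    - [-0.045, 0.021, 0, 0, 0, 0, 0]

```text
time: 12.3
position: [0.6122, -0.0308, 0.1497]
tool_rot: [-0.02, 1.0, 0.0, -0.001]
ft_force: [-0.0, -0.5, -0.9]
grip_width: 0.0401
```

Call:
drive_tool:
  series:
    - [-0.045, 0.02, 0, 0, 0, 0, 0]
    - [0, 0, 0, 0, 0, 0, 0]
    - [0, 0, 0, 0, 0, 0, 0]
    - [0, 0, 0, 0, 0, 0, 0]

```text
time: 12.8
position: [0.654, -0.0107, 0.1496]
tool_rot: [-0.02, 1.0, 0.0, -0.001]
ft_force: [-0.1, -0.2, -1.5]
grip_width: 0.0394
```

```bash
python3 -c "
from h import *
print(robot.get_obs()['ft_force'],robot.get_obs()['grip_width'])
plan([(.656,-.0097,.075,92.3),(.656,-.0097,.0265,92.3)],0,.05)"
```

```text
[-0.13396691 -0.15273294 -1.53093783] 0.03937078461305371
at [ 6.54000e-01 -1.07000e-02  1.49600e-01  9.22546e+01] t 12.8
[[-0.001, 0, 0.037, 0, 0, -0, 0.0], [-0.001, 0.001, 0.038, 0, 0, -0, 0.0], [-0, -0, 0.048, 0, 0, -0, 0.0]]
```

Call:
drive_tool:
  series:
    - [-0.001, 0.001, 0.04, 0, 0, 0, 0]
    - [-0.001, 0, 0.04, 0, 0, 0, 0]
    - [0, 0, 0.03, 0, 0, 0, 0]
    - [0, 0, 0.009, 0, 0, 0, 0]
    - [0, 0, 0, 0, 0, 0, 0]

```text
time: 13.42
position: [0.6571, -0.0096, 0.0312]
tool_rot: [-0.02, 1.0, 0.0, -0.0]
ft_force: [-0.8, 0.8, -0.4]
grip_width: 0.0401
```

Call:
drive_tool:
  series:
    - [0, 0, 0, 0, 0, 0, 0]
    - [0, 0, 0, 0, 0, 0, 0]

```text
time: 13.68
position: [0.6585, -0.0094, 0.0326]
tool_rot: [-0.02, 1.0, -0.0, 0.001]
ft_force: [0.7, 0.5, -0.5]
grip_width: 0.0397
```

Call:
drive_tool:
  series:
    - [0.002, 0, 0.003, 0, 0, 0, 0]
    - [0, 0, 0.002, 0, 0, 0, 0]
    - [0, 0, 0, 0, 0, 0, 0]
    - [0, 0, 0, 0, 0, 0, 0]

```text
time: 14.18
position: [0.6553, -0.0091, 0.0261]
tool_rot: [-0.02, 1.0, 0.0, -0.0]
ft_force: [-0.7, 0.4, 1.3]
grip_width: 0.0395
```

Call:
drive_tool:
  series:
    - [0, 0, 0, 0, 0, 0, 1]
    - [0, 0, 0, 0, 0, 0, 1]
    - [0, 0, 0, 0, 0, 0, 1]
    - [0, 0, 0, 0, 0, 0, 1]
    - [0, 0, -0.02, 0, 0, 0, 1]

```text
time: 14.8
position: [0.654, -0.009, 0.0451]
tool_rot: [-0.02, 1.0, 0.0, -0.002]
ft_force: [0.2, 0.3, 0.7]
grip_width: 0.0814
```

Call:
drive_tool:
  series:
    - [0, 0, -0.05, 0, 0, 0, 1]
    - [0, 0, -0.05, 0, 0, 0, 1]
    - [0, 0, -0.05, 0, 0, 0, 1]
    - [0, 0, 0, 0, 0, 0, 1]
    - [0, 0, 0, 0, 0, 0, 1]

```text
time: 15.42
position: [0.655, -0.0091, 0.1968]
tool_rot: [-0.02, 1.0, -0.0, 0.0]
ft_force: [-0.5, 0.3, -0.5]
grip_width: 0.087
```

```bash
python3 -c "
from h import *
plan([(.5663,.2918,.20,-16.7)],1,.05)"
```

```text
at [ 6.55000e-01 -9.10000e-03  1.96800e-01  9.23052e+01] t 15.43
[[0.01, 0.038, -0, 0, 0, -9.0, 1.0], [0.003, 0.039, -0, 0, 0, -9.0, 1.0], [-0.003, 0.039, -0.001, 0, 0, -9.0, 1.0], [-0.009, 0.038, -0, 0, 0, -9.0, 1.0], [-0.014, 0.037, -0.001, 0, 0, -9.0, 1.0]]
[[-0.02, 0.034, -0, 0, 0, -9.0, 1.0], [-0.025, 0.03, -0.001, 0, 0, -8.0, 1.0], [-0.029, 0.026, -0, 0, 0, -9.0, 1.0]]
```

```bash
python3 -c "
from h import *
plan([(.61,.14,.20,38),(.5663,.2918,.20,-16.7)],1,.05)
p,d,m=grab('top'); W=world(d,m)
print(fit(W,(295,146),.074,.084,30),fit(W,(295,146),.03,.1,35))
"
```

```text
at [ 6.55000e-01 -9.10000e-03  1.96800e-01  9.23052e+01] t 15.43
[[0.007, 0.025, -0.001, 0, 0, 9.0, 1.0], [0.01, 0.024, -0, 0, 0, 9.0, 1.0], [0.014, 0.022, -0.001, 0, 0, 9.0, 1.0], [0.017, 0.019, -0, 0, 0, 9.0, 1.0], [0.02, 0.017, -0.001, 0, 0, 9.0, 1.0]]
[[0.023, 0.013, -0, 0, 0, 9.3, 1.0], [0.024, 0.01, -0, 0, 0, 9.0, 1.0], [0.026, 0.006, -0, 0, 0, 9.0, 1.0], [0.026, 0.002, -0, 0, 0, 9.0, 1.0], [0.026, -0.002, -0, 0, 0, 9.0, 1.0]]
[[0.026, -0.007, -0, 0, 0, 9.0, 1.0], [0.024, -0.01, -0, 0, 0, 9.7, 1.0]]
None None
```

Call:
drive_tool:
  series:
    - [0.007, 0.025, -0.001, 0, 0, 9, 1]
    - [0.01, 0.024, 0, 0, 0, 9, 1]
    - [0.014, 0.022, -0.001, 0, 0, 9, 1]
    - [0.017, 0.019, 0, 0, 0, 9, 1]
    - [0.02, 0.017, -0.001, 0, 0, 9, 1]

```text
time: 16.1
position: [0.6164, 0.1157, 0.1968]
tool_rot: [0.367, 0.93, -0.001, -0.002]
ft_force: [0.2, -0.0, 0.7]
grip_width: 0.087
```

Call:
drive_tool:
  series:
    - [0.023, 0.013, 0, 0, 0, 9.3, 1]
    - [0.024, 0.01, 0, 0, 0, 9, 1]
    - [0.026, 0.006, 0, 0, 0, 9, 1]
    - [0.026, 0.002, 0, 0, 0, 9, 1]
    - [0.026, -0.002, 0, 0, 0, 9, 1]

```text
time: 16.73
position: [0.5802, 0.2416, 0.1969]
tool_rot: [0.697, 0.718, -0.002, -0.001]
ft_force: [0.7, 0.0, -0.5]
grip_width: 0.0866
```

Call:
drive_tool:
  series:
    - [0.026, -0.007, 0, 0, 0, 9, 1]
    - [0.024, -0.01, 0, 0, 0, 9.7, 1]
    - [0, 0, 0, 0, 0, 0, 1]
    - [0, 0, 0, 0, 0, 0, 1]
    - [0, 0, 0, 0, 0, 0, 1]

```text
time: 17.35
position: [0.5671, 0.2908, 0.1986]
tool_rot: [0.802, 0.597, -0.001, -0.0]
ft_force: [-0.4, -0.4, -0.6]
grip_width: 0.0871
```

```bash
python3 -c "
from h import *
plan([(.5663,.2918,.20,-16.7)],1,.05)
p,d,m=grab('top'); W=world(d,m); np.savez('t3.npz',W=W); cv2.imwrite('pics/t3.png',p)
print(fit(W,(295,146),.074,.084,30),fit(W,(295,146),.054,.1,35))
p,d,m=grab('wrist'); W=world(d,m); z=W[...,2]; k=(z>.108)&(z<.126)
n,l,st,ce=cv2.connectedComponentsWithStats(k.astype(np.uint8))
for i in range(1,n):
    if st[i,4]>200: print(st[i],np.nanmean(W[l==i],0).round(4),cv2.minAreaRect((W[l==i][:,:2]*1000).astype(np.float32)))
"
```

```text
at [  0.5671   0.2908   0.1986 -16.6967] t 17.35
[[0.001, -0.001, -0.001, 0, 0, 0, 1.0]]
{'n': 52, 'z': np.float64(0.0795), 'mean': array([654.8,  -8.1], dtype=float32), 'rect': array([655.5,  -8. ,  18.1,  17.5,  80.1]), 'circ': array([655.2,  -7.6,   9.5])} {'n': 206, 'z': np.float64(0.0623), 'mean': array([652.2,  -7.6], dtype=float32), 'rect': array([654.8,  -8. ,  36.5,  37.4,   1.8]), 'circ': array([655.1,  -7.7,  19.4])}
[ 245  170   65   94 5747] [0.5674 0.293  0.1177] ((566.8355102539062, 290.9568176269531), (66.97982788085938, 44.19367599487305), 73.37088775634766)
```

View pics/t3.png

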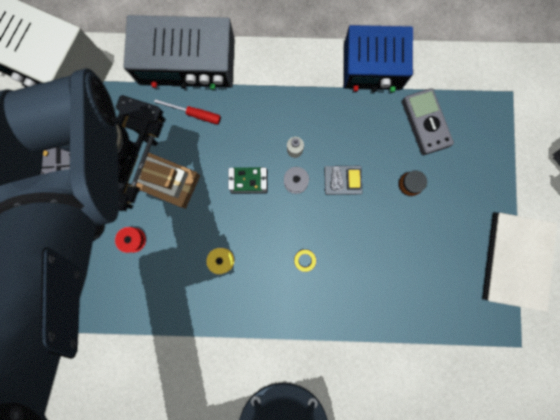

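Spool at (296,180) and bottle at (295,146) stand as asked, within about 2 mm. Next I grip the small carton.

Call:
drive_tool:
  series:
    - [0.0005, 0, 0.05, 0, 0, 0, 1]
    - [0, 0, 0.036, 0, 0, 0, 1]
    - [0, 0, 0.02, 0, 0, 0, 1]
    - [0, 0, 0, 0, 0, 0, 1]
    - [0, 0, 0, 0, 0, 0, 1]

```text
time: 18.08
position: [0.568, 0.2923, 0.094]
tool_rot: [0.802, 0.597, 0.001, 0.0]
ft_force: [-0.5, -0.5, -0.3]
grip_width: 0.0874
```

Call:
drive_tool:
  series:
    - [0, 0, 0, 0, 0, 0, 0]
    - [0, 0, 0, 0, 0, 0, 0]
    - [0, 0, 0, 0, 0, 0, 0]
    - [0, 0, 0, 0, 0, 0, 0]
    - [0, 0, 0, 0, 0, 0, 0]

```text
time: 18.7
position: [0.567, 0.2924, 0.0931]
tool_rot: [0.802, 0.597, -0.0, -0.0]
ft_force: [-1.5, -0.4, 0.7]
grip_width: 0.0446
```

Call:
drive_tool:
  series:
    - [0, 0, 0, 0, 0, 0, 0]
    - [0, 0, 0, 0, 0, 0, 0]

```text
time: 18.95
position: [0.5669, 0.2925, 0.0931]
tool_rot: [0.802, 0.597, -0.0, -0.0]
ft_force: [-0.5, -0.0, 1.9]
grip_width: 0.0438
```

```bash
python3 -c "
from h import *
print(robot.get_obs()['grip_width'],robot.get_obs()['ft_force'])
plan([(.5663,.2918,.15,-16.7),(.45,-.13,.15,2.3)],0,.055)"
```

```text
0.043820410202490494 [-5.02923578e-01 -1.25953578e-03  1.91989570e+00]
at [  0.5669   0.2925   0.0931 -16.6941] t 18.95
[[-0, -0, -0.028, 0, 0, 0, 0.0], [-0.001, -0, -0.029, 0, 0, 0, 0.0], [-0.055, 0.001, 0, 0, 0, -2.0, 0.0], [-0.055, -0.001, 0, 0, 0, -2.0, 0.0], [-0.054, -0.003, 0, 0, 0, -2.0, 0.0]]
[[-0.054, -0.004, 0, 0, 0, -3.0, 0.0], [-0.054, -0.007, 0, 0, 0, -2.0, 0.0], [-0.054, -0.009, 0, 0, 0, -3.0, 0.0], [-0.054, -0.012, 0, 0, 0, -2.0, 0.0], [-0.053, -0.014, 0, 0, 0, -3.0, 0.0]]
```

Call:
drive_tool:
  series:
    - [0, 0, -0.028, 0, 0, 0, 0]
    - [0, 0, -0.029, 0, 0, 0, 0]
    - [-0.055, 0.001, 0, 0, 0, -2, 0]
    - [-0.055, -0.001, 0, 0, 0, -2, 0]
    - [-0.054, -0.003, 0, 0, 0, -2, 0]

```text
time: 19.58
position: [0.522, 0.133, 0.15]
tool_rot: [0.769, 0.639, 0.0, 0.0]
ft_force: [1.1, -0.6, -0.0]
grip_width: 0.0441
```

Call:
drive_tool:
  series:
    - [-0.054, -0.004, 0, 0, 0, -3, 0]
    - [-0.054, -0.007, 0, 0, 0, -2, 0]
    - [-0.054, -0.009, 0, 0, 0, -3, 0]
    - [-0.054, -0.012, 0, 0, 0, -2, 0]
    - [-0.053, -0.014, 0, 0, 0, -3, 0]

```text
time: 20.2
position: [0.4505, -0.1313, 0.1501]
tool_rot: [0.692, 0.722, 0.0, 0.0]
ft_force: [0.4, 0.1, -1.2]
grip_width: 0.0444
```

Call:
drive_tool:
  series:
    - [0, 0, 0.04, 0, 0, 0, 0]
    - [0, 0, 0.04, 0, 0, 0, 0]
    - [0, 0, 0.04, 0, 0, 0, 0]
    - [0, 0, 0, 0, 0, 0, 0]
    - [0, 0, 0, 0, 0, 0, 0]

```text
time: 20.82
position: [0.4515, -0.1297, 0.0308]
tool_rot: [0.693, 0.721, 0.0, 0.001]
ft_force: [0.4, 0.8, -1.4]
grip_width: 0.044
```

Call:
drive_tool:
  series:
    - [0, 0, 0, 0, 0, 0, 0]
    - [0, 0, 0, 0, 0, 0, 0]

```text
time: 21.08
position: [0.4518, -0.1298, 0.0314]
tool_rot: [0.693, 0.721, 0.0, 0.001]
ft_force: [-0.7, -0.5, -1.1]
grip_width: 0.0439
```

Call:
drive_tool:
  series:
    - [0, 0, 0.016, 0, 0, 0, 0]
    - [0, 0, 0.006, 0, 0, 0, 0]
    - [0, 0, 0, 0, 0, 0, 0]
    - [0, 0, 0, 0, 0, 0, 0]

```text
time: 21.58
position: [0.4511, -0.1295, 0.0084]
tool_rot: [0.693, 0.721, 0.0, 0.0]
ft_force: [0.2, -0.2, -1.0]
grip_width: 0.0439
```

Call:
drive_tool:
  series:
    - [0, 0, 0, 0, 0, 0, 1]
    - [0, 0, 0, 0, 0, 0, 1]
    - [0, 0, 0, 0, 0, 0, 1]
    - [0, 0, -0.02, 0, 0, 0, 1]
    - [0, 0, -0.04, 0, 0, 0, 1]

```text
time: 22.2
position: [0.4499, -0.129, 0.0676]
tool_rot: [0.693, 0.721, -0.0, -0.002]
ft_force: [0.6, -0.6, -0.3]
grip_width: 0.0838
```

Call:
drive_tool:
  series:
    - [0, 0, -0.06, 0, 0, 0, 1]
    - [0, 0, -0.06, 0, 0, 0, 1]
    - [0, 0, 0, 0, 0, 0, 1]

```text
time: 22.58
position: [0.4538, -0.131, 0.1926]
tool_rot: [0.693, 0.721, 0.001, 0.005]
ft_force: [0.3, -0.9, -0.5]
grip_width: 0.0873
```

```bash
python3 -c "
from h import *
plan([(.5667,.2955,.19,-19.9)],1,.055)
p,d,m=grab('top'); W=world(d,m); v=robot.camera_model('top')
print(fit(W,(166,180),.077,.095,45)); print(fit(W,(166,180),.037,.055,45))
"
```

```text
at [ 0.4538 -0.131   0.1926  2.3171] t 22.57
[[0.047, 0.014, 0, 0, 0, 2.0, 1.0], [0.047, 0.013, 0, 0, 0, 3.0, 1.0], [0.048, 0.01, 0, 0, 0, 2.0, 1.0], [0.048, 0.009, 0, 0, 0, 3.0, 1.0], [0.049, 0.006, 0.001, 0, 0, 2.0, 1.0]]
[[0.049, 0.004, 0, 0, 0, 3.0, 1.0], [0.049, 0.002, 0.001, 0, 0, 2.0, 1.0], [0.049, 0, 0, 0, 0, 3.0, 1.0], [0.049, -0.002, 0.001, 0, 0, 2.2, 1.0]]
{'n': 1182, 'z': np.float64(0.0852), 'mean': array([566.7, 294.6], dtype=float32), 'rect': array([567.2, 295.6,  97.3,  62.1,  70.2]), 'circ': array([567.1, 294.9,  55.8])}
{'n': 846, 'z': np.float64(0.0452), 'mean': array([557.3, 285.8], dtype=float32), 'rect': array([566.9, 297.7, 130.9,  90. ,  69. ]), 'circ': array([566.6, 297.7,  77.3])}
```

Call:
drive_tool:
  series:
    - [0.047, 0.014, 0, 0, 0, 2, 1]
    - [0.047, 0.013, 0, 0, 0, 3, 1]
    - [0.048, 0.01, 0, 0, 0, 2, 1]
    - [0.048, 0.009, 0, 0, 0, 3, 1]
    - [0.049, 0.006, 0.001, 0, 0, 2, 1]

```text
time: 23.25
position: [0.5122, 0.1089, 0.1849]
tool_rot: [0.765, 0.644, -0.002, -0.001]
ft_force: [1.1, 0.2, 0.3]
grip_width: 0.0869
```

Call:
drive_tool:
  series:
    - [0.049, 0.004, 0, 0, 0, 3, 1]
    - [0.049, 0.002, 0.001, 0, 0, 2, 1]
    - [0.049, 0, 0, 0, 0, 3, 1]
    - [0.049, -0.002, 0.001, 0, 0, 2.2, 1]
    - [0, 0, 0, 0, 0, 0, 1]

```text
time: 23.88
position: [0.5629, 0.2999, 0.1822]
tool_rot: [0.817, 0.576, -0.001, -0.001]
ft_force: [-0.1, -0.7, 0.6]
grip_width: 0.0871
```

Call:
drive_tool:
  series:
    - [0, 0, 0.04, 0, 0, 0, 1]
    - [0, 0, 0.04, 0, 0, 0, 1]
    - [0, 0, 0, 0, 0, 0, 1]
    - [0, 0, 0, 0, 0, 0, 1]
    - [0, 0, 0, 0, 0, 0, 1]

```text
time: 24.5
position: [0.565, 0.2971, 0.1068]
tool_rot: [0.819, 0.574, 0.002, 0.0]
ft_force: [0.1, 0.1, 0.2]
grip_width: 0.0871
```

```bash
python3 -c "
from h import *
plan([(.5667,.2953,.056,-19.9)],1,.055)
"
```

```text
at [  0.565    0.2971   0.1068 -19.9179] t 24.5
[[-0.001, 0.002, 0.051, 0, 0, -0, 1.0]]
```

Call:
drive_tool:
  series:
    - [-0.001, 0.002, 0.03, 0, 0, 0, 1]
    - [0, 0, 0.018, 0, 0, 0, 1]
    - [0, 0, 0, 0, 0, 0, 1]
    - [0, 0, 0, 0, 0, 0, 1]
  squeeze: 20

```text
time: 25.0
position: [0.5659, 0.2958, 0.0579]
tool_rot: [0.819, 0.574, 0.001, 0.0]
ft_force: [-0.6, -0.0, 0.9]
grip_width: 0.0867
```

Call:
drive_tool:
  series:
    - [0, 0, 0, 0, 0, 0, 0]
    - [0, 0, 0, 0, 0, 0, 0]
    - [0, 0, 0, 0, 0, 0, 0]
    - [0, 0, 0, 0, 0, 0, 0]
    - [0, 0, 0, 0, 0, 0, 0]

```text
time: 25.62
position: [0.5657, 0.2956, 0.0574]
tool_rot: [0.819, 0.574, 0.0, 0.0]
ft_force: [0.4, -0.8, 2.2]
grip_width: 0.0619
```

```bash
python3 -c "
from h import *
print(robot.get_obs()['grip_width'],robot.get_obs()['ft_force'])
p=pose()[0]
plan([(p[0],p[1],.13,-19.9),(.4813,.0985,.13,2.3)],0,.05)
"
```

```text
0.061859465818542 [ 0.44044984 -0.83697995  2.17014079]
at [  0.5657   0.2956   0.0574 -19.8913] t 25.62
[[0, 0, -0.036, 0, 0, 0, 0.0], [0, 0, -0.037, 0, 0, 0, 0.0], [-0.043, -0.002, 0, 0, 0, -4.0, 0.0], [-0.042, -0.006, 0, 0, 0, -5.0, 0.0], [-0.042, -0.009, 0, 0, 0, -4.0, 0.0]]
[[-0.041, -0.012, 0, 0, 0, -5.0, 0.0], [-0.04, -0.016, 0, 0, 0, -4.2, 0.0]]
```

Call:
drive_tool:
  series:
    - [0, 0, -0.036, 0, 0, 0, 0]
    - [0, 0, -0.037, 0, 0, 0, 0]
    - [-0.043, -0.002, 0, 0, 0, -4, 0]
    - [-0.042, -0.006, 0, 0, 0, -5, 0]
    - [-0.042, -0.009, 0, 0, 0, -4, 0]

```text
time: 26.25
position: [0.5132, 0.1765, 0.1295]
tool_rot: [0.747, 0.664, -0.001, -0.0]
ft_force: [0.2, -0.3, -3.2]
grip_width: 0.0617
```

Call:
drive_tool:
  series:
    - [-0.041, -0.012, 0, 0, 0, -5, 0]
    - [-0.04, -0.016, 0, 0, 0, -4.2, 0]
    - [0, 0, 0.05, 0, 0, 0, 0]
    - [0, 0, 0.03, 0, 0, 0, 0]
    - [0, 0, 0, 0, 0, 0, 0]

```text
time: 26.88
position: [0.4783, 0.0986, 0.0481]
tool_rot: [0.693, 0.721, -0.002, -0.002]
ft_force: [0.5, 0.1, -2.0]
grip_width: 0.0617
```

Call:
drive_tool:
  series:
    - [0, 0, 0, 0, 0, 0, 0]
    - [0, 0, 0, 0, 0, 0, 0]
    - [0, 0, 0, 0, 0, 0, 0]

```text
time: 27.25
position: [0.4813, 0.0989, 0.0511]
tool_rot: [0.693, 0.721, 0.001, 0.001]
ft_force: [-0.0, -0.3, -2.9]
grip_width: 0.0617
```

```bash
python3 -c "
from h import *
print(robot.get_obs()['grip_width'],robot.get_obs()['ft_force'])
plan([(.4816,.0979,.0125,2.3)],0,.05)
"
```

```text
0.06168544002192344 [-0.03310846 -0.26277817 -2.86608304]
at [0.4813 0.0989 0.0511 2.3244] t 27.25
[[-0.001, 0, 0.039, 0, 0, 0, 0.0]]
```

Call:
drive_tool:
  series:
    - [-0.001, 0, 0.026, 0, 0, 0, 0]
    - [0, 0, 0.01, 0, 0, 0, 0]
    - [0, 0, 0.002, 0, 0, 0, 0]
    - [0, 0, 0, 0, 0, 0, 0]
    - [0, 0, 0, 0, 0, 0, 0]

```text
time: 27.88
position: [0.481, 0.0978, 0.0124]
tool_rot: [0.693, 0.721, 0.0, 0.0]
ft_force: [-0.1, -1.3, -2.0]
grip_width: 0.0619
```

Call:
drive_tool:
  series:
    - [0, 0.0005, 0, 0, 0, 0, 0.85]
    - [0, 0, 0, 0, 0, 0, 0.85]
    - [0, 0, 0, 0, 0, 0, 0.85]
    - [0, 0, -0.02, 0, 0, 0, 0.85]
    - [0, 0, -0.05, 0, 0, 0, 0.85]

```text
time: 28.5
position: [0.4795, 0.0977, 0.0811]
tool_rot: [0.693, 0.721, -0.002, -0.002]
ft_force: [0.4, 0.7, 0.6]
grip_width: 0.0739
```

Call:
drive_tool:
  series:
    - [0, 0, -0.05, 0, 0, 0, 1]
    - [0, 0, -0.05, 0, 0, 0, 1]
    - [0, 0, 0, 0, 0, 0, 1]
    - [0, 0, 0, 0, 0, 0, 1]
    - [0, 0, 0, 0, 0, 0, 1]

```text
time: 29.12
position: [0.4798, 0.0978, 0.1805]
tool_rot: [0.693, 0.721, -0.001, -0.001]
ft_force: [0.2, 0.1, -0.1]
grip_width: 0.0868
```

```bash
python3 -c "
from h import *
plan([(.4511,-.1295,.16,2.3)],1,.055)
p,d,m=grab('top'); cv2.imwrite('pics/t4.png',p); W=world(d,m)
print(fit(W,(166,180),.037,.055,45))
"
```

```text
at [0.4798 0.0978 0.1805 2.2993] t 29.12
[[-0.045, -0.008, 0.004, 0, 0, -0, 1.0], [-0.045, -0.007, 0.004, 0, 0, -0, 1.0], [-0.045, -0.008, 0.004, 0, 0, -0, 1.0], [-0.045, -0.007, 0.004, 0, 0, -0, 1.0], [-0.046, -0.008, 0.005, 0, 0, -0, 1.0]]
{'n': 833, 'z': np.float64(0.0453), 'mean': array([579.3, 334.4], dtype=float32), 'rect': array([580.4, 333.4,  54.4,  90.4,  70.5]), 'circ': array([580.1, 332.3,  51.2])}
```

Call:
drive_tool:
  series:
    - [-0.045, -0.008, 0.004, 0, 0, 0, 1]
    - [-0.045, -0.007, 0.004, 0, 0, 0, 1]
    - [-0.045, -0.008, 0.004, 0, 0, 0, 1]
    - [-0.045, -0.007, 0.004, 0, 0, 0, 1]
    - [-0.046, -0.008, 0.005, 0, 0, 0, 1]
  squeeze: 15

```text
time: 29.8
position: [0.4515, -0.1307, 0.1597]
tool_rot: [0.693, 0.721, -0.0, -0.001]
ft_force: [1.6, -0.6, 0.7]
grip_width: 0.087
```

Call:
drive_tool:
  series:
    - [0, 0, 0.04, 0, 0, 0, 1]
    - [0, 0, 0, 0, 0, 0, 1]
    - [0, 0, 0, 0, 0, 0, 1]
    - [0, 0, 0, 0, 0, 0, 1]

```text
time: 30.3
position: [0.4529, -0.1292, 0.1219]
tool_rot: [0.692, 0.722, 0.0, 0.001]
ft_force: [0.2, -0.3, -0.2]
grip_width: 0.0871
```

```bash
python3 -c "
from h import *
plan([(.4511,-.1295,.0085,2.3)],1,.055)
p,d,m=grab('top'); cv2.imwrite('pics/t5.png',p); W=world(d,m)
print('large',fit(W,(166,180),.037,.055,45))
for n,c,a,b,r in [('medium',(248,218),.03,.05,35),('holder',(248,180),.008,.06,30),('spool',(296,180),.033,.05,22),('bottle',(295,146),.054,.1,30)]: print(n,fit(W,c,a,b,r))
p,d,m=grab('wrist'); W=world(d,m); z=W[...,2]; k=(z>.026)&(z<.038)
n,l,st,ce=cv2.connectedComponentsWithStats(k.astype(np.uint8))
for i in range(1,n):
    if st[i,4]>400: print(st[i],np.nanmean(W[l==i],0).round(4),cv2.minAreaRect((W[l==i][:,:2]*1000).astype(np.float32)))
"
```

```text
at [ 0.4529 -0.1292  0.1219  2.3816] t 30.3
[[-0, -0.001, 0.038, 0, 0, 0, 1.0], [-0, -0, 0.038, 0, 0, 0, 1.0], [-0, -0.001, 0.037, 0, 0, 0.1, 1.0]]
large {'n': 2114, 'z': np.float64(0.0453), 'mean': array([566. , 296.8], dtype=float32), 'rect': array([566.8, 297.8, 131.5,  90.1,  69.1]), 'circ': array([566.9, 298.3,  77.4])}
medium {'n': 1083, 'z': np.float64(0.0403), 'mean': array([481.6,  99. ], dtype=float32), 'rect': array([481.9,  98.3,  61.5,  96.2,   3.2]), 'circ': array([482.6,  98.9,  55.6])}
holder {'n': 983, 'z': np.float64(0.0424), 'mean': array([570.7, 101.4], dtype=float32), 'rect': array([572.5, 101.5,  58.1,  89.2,   1.9]), 'circ': array([571.6, 102.1,  51.1])}
spool {'n': 498, 'z': np.float64(0.0402), 'mean': array([576.6, -12.8], dtype=float32), 'rect': array([575.8, -12.8,  57.9,  56.6,   1.6]), 'circ': array([576.7, -12.8,  29.8])}
bottle {'n': 206, 'z': np.float64(0.0626), 'mean': array([652.4,  -7.9], dtype=float32), 'rect': array([654.8,  -8. ,  36.1,  37.5,   2.1]), 'circ': array([654.9,  -8.1,  19.7])}
[ 246  171   63   90 5339] [ 0.4522 -0.1296  0.0327] ((452.258544921875, -131.33920288085938), (44.06468963623047, 66.77063751220703), 2.4882678985595703)
[ 418  232   57   34 1650] [ 0.5831 -0.1529  0.0279] ((583.7180786132812, -153.22572326660156), (42.50116729736328, 27.6883487701416), 2.8707115650177)
```

View pics/t5.png

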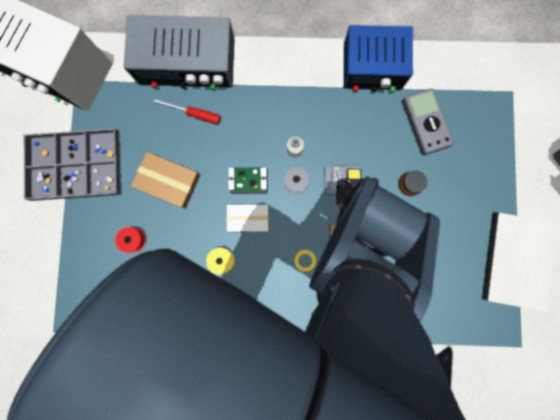

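Medium at (248,218) is within 1 mm of its goal, and the large carton at (166,180) hasn't moved. Next I pick the small carton up again.

Call:
drive_tool:
  series:
    - [-0.001, 0, 0.05, 0, 0, 0, 1]
    - [0, 0, 0.045, 0, 0, 0, 1]
    - [0, 0, 0.018, 0, 0, 0, 1]
    - [0, 0, 0, 0, 0, 0, 1]
    - [0, 0, 0, 0, 0, 0, 1]

```text
time: 31.02
position: [0.4531, -0.1308, 0.009]
tool_rot: [0.693, 0.721, 0.0, 0.001]
ft_force: [0.3, 0.2, 0.3]
grip_width: 0.0867
```

Call:
drive_tool:
  series:
    - [0, 0, 0, 0, 0, 0, 0]
    - [0, 0, 0, 0, 0, 0, 0]
    - [0, 0, 0, 0, 0, 0, 0]
    - [0, 0, 0, 0, 0, 0, 0]
    - [0, 0, 0, 0, 0, 0, 0]

```text
time: 31.65
position: [0.4522, -0.1306, 0.0081]
tool_rot: [0.693, 0.721, -0.0, -0.0]
ft_force: [-2.3, -0.7, 1.9]
grip_width: 0.045
```

Call:
drive_tool:
  series:
    - [0, 0, 0, 0, 0, 0, 0]
    - [0, 0, 0, 0, 0, 0, 0]

```text
time: 31.9
position: [0.4521, -0.1305, 0.008]
tool_rot: [0.693, 0.721, -0.0, -0.0]
ft_force: [-0.9, -0.9, 0.9]
grip_width: 0.0436
```

```bash
python3 -c "
from h import *
print(robot.get_obs()['grip_width'],robot.get_obs()['ft_force'])
p=pose()[0]
plan([(p[0],p[1],.15,2.3),(.5668,.2976,.15,-20.95)],0,.053)
"
```

```text
0.043646801364080015 [-0.88694967 -0.9326292   0.87479383]
at [ 0.4521 -0.1305  0.008   2.3058] t 31.9
[[0, 0, -0.047, 0, 0, 0, 0.0], [0, 0, -0.047, 0, 0, 0, 0.0], [0, 0, -0.048, 0, 0, 0, 0.0], [0.047, 0.015, 0, 0, 0, 3.0, 0.0], [0.048, 0.012, 0, 0, 0, 3.0, 0.0]]
[[0.048, 0.01, 0, 0, 0, 2.0, 0.0], [0.049, 0.008, 0, 0, 0, 3.0, 0.0], [0.049, 0.005, 0, 0, 0, 2.0, 0.0], [0.049, 0.004, 0, 0, 0, 3.0, 0.0], [0.049, 0.001, 0, 0, 0, 2.0, 0.0]]
[[0.049, -0.001, 0, 0, 0, 3.0, 0.0], [0.049, -0.003, 0, 0, 0, 2.3, 0.0]]
```

Call:
drive_tool:
  series:
    - [0, 0, -0.047, 0, 0, 0, 0]
    - [0, 0, -0.047, 0, 0, 0, 0]
    - [0, 0, -0.048, 0, 0, 0, 0]
    - [0.047, 0.015, 0, 0, 0, 3, 0]
    - [0.048, 0.012, 0, 0, 0, 3, 0]

```text
time: 32.52
position: [0.4787, -0.0347, 0.1509]
tool_rot: [0.731, 0.682, 0.001, 0.001]
ft_force: [0.4, 0.1, -0.7]
grip_width: 0.0442
```

Call:
drive_tool:
  series:
    - [0.048, 0.01, 0, 0, 0, 2, 0]
    - [0.049, 0.008, 0, 0, 0, 3, 0]
    - [0.049, 0.005, 0, 0, 0, 2, 0]
    - [0.049, 0.004, 0, 0, 0, 3, 0]
    - [0.049, 0.001, 0, 0, 0, 2, 0]

```text
time: 33.15
position: [0.5417, 0.2041, 0.1495]
tool_rot: [0.797, 0.604, -0.0, -0.0]
ft_force: [1.1, 0.3, -0.2]
grip_width: 0.0436
```

Call:
drive_tool:
  series:
    - [0.049, -0.001, 0, 0, 0, 3, 0]
    - [0.049, -0.003, 0, 0, 0, 2.3, 0]
    - [0, 0, 0, 0, 0, 0, 0]
    - [0, 0, 0.04, 0, 0, 0, 0]
    - [0, 0, 0.03, 0, 0, 0, 0]

```text
time: 33.78
position: [0.5657, 0.2963, 0.0785]
tool_rot: [0.824, 0.567, -0.001, -0.0]
ft_force: [0.1, 0.4, -0.4]
grip_width: 0.0441
```

Call:
drive_tool:
  series:
    - [0, 0, 0, 0, 0, 0, 0]
    - [0, 0, 0, 0, 0, 0, 0]
    - [0, 0, 0, 0, 0, 0, 0]

```text
time: 34.15
position: [0.5682, 0.2974, 0.0817]
tool_rot: [0.824, 0.566, 0.001, 0.0]
ft_force: [0.2, -0.1, -1.3]
grip_width: 0.0443
```

```bash
python3 -c "
from h import *
print(robot.get_obs()['grip_width'],robot.get_obs()['ft_force'])
plan([(.5668,.2976,.0545,-20.95)],0,.053)
"
```

```text
0.04433492879666999 [ 0.18508842 -0.11724044 -1.30132883]
at [  0.5682   0.2974   0.0817 -21.0133] t 34.15
[[-0, -0.001, 0.027, 0, 0, -0.1, 0.0]]
```

Call:
drive_tool:
  series:
    - [0, -0.001, 0.018, 0, 0, 0, 0]
    - [0, 0, 0.007, 0, 0, 0, 0]
    - [0, 0, 0.002, 0, 0, 0, 0]
    - [0, 0, 0, 0, 0, 0, 0]
    - [0, 0, 0, 0, 0, 0, 0]

```text
time: 34.78
position: [0.5653, 0.2975, 0.053]
tool_rot: [0.824, 0.567, -0.001, -0.0]
ft_force: [-2.2, -1.4, 2.8]
grip_width: 0.0438
```

Call:
drive_tool:
  series:
    - [0, 0.001, -0.001, 0, 0, 0, 0]
    - [0, 0, 0, 0, 0, 0, 0]
    - [0, 0, 0, 0, 0, 0, 0]
    - [0, 0, 0, 0, 0, 0, 0]

```text
time: 35.28
position: [0.567, 0.2974, 0.054]
tool_rot: [0.824, 0.566, 0.0, 0.0]
ft_force: [0.7, -0.5, -1.1]
grip_width: 0.0442
```

Call:
drive_tool:
  series:
    - [0, 0, 0.0007, 0, 0, 0, 0]
    - [0, 0, 0, 0, 0, 0, 0]
    - [0, 0, 0, 0, 0, 0, 1]
    - [0, 0, 0, 0, 0, 0, 1]
    - [0, 0, 0, 0, 0, 0, 1]

```text
time: 35.9
position: [0.5671, 0.2974, 0.0536]
tool_rot: [0.824, 0.566, 0.0, 0.0]
ft_force: [0.3, -0.5, 0.2]
grip_width: 0.0664
```

Call:
drive_tool:
  series:
    - [0, 0, 0, 0, 0, 0, 1]
    - [0, 0, -0.02, 0, 0, 0, 1]
    - [0, 0, -0.05, 0, 0, 0, 1]
    - [0, 0, -0.06, 0, 0, 0, 1]
    - [0, 0, -0.03, 0, 0, 0, 1]

```text
time: 36.52
position: [0.5688, 0.298, 0.219]
tool_rot: [0.824, 0.566, 0.004, 0.001]
ft_force: [-0.4, 0.8, -0.4]
grip_width: 0.0868
```

Call:
drive_tool:
  series:
    - [-0.06, 0, 0, 0, 0, 0, 1]
    - [-0.06, 0, 0, 0, 0, 0, 1]
    - [-0.06, 0, 0, 0, 0, 0, 1]
    - [-0.06, 0, 0, 0, 0, 0, 1]
    - [-0.06, 0, 0, 0, 0, 0, 1]

```text
time: 37.15
position: [0.4592, 0.0156, 0.2149]
tool_rot: [0.824, 0.567, 0.001, 0.001]
ft_force: [0.5, -1.3, 0.6]
grip_width: 0.0869
```

Call:
drive_tool:
  series:
    - [-0.06, 0, 0, 0, 0, 0, 1]
    - [-0.06, 0, 0, 0, 0, 0, 1]
    - [-0.06, 0, 0, 0, 0, 0, 1]
    - [0, 0, 0, 0, 0, 0, 1]
    - [0, 0, 0, 0, 0, 0, 1]

```text
time: 37.78
position: [0.395, -0.1508, 0.2141]
tool_rot: [0.824, 0.566, 0.0, 0.0]
ft_force: [-0.5, 0.4, -0.7]
grip_width: 0.0869
```

```bash
python3 -c "
from h import *
p,d,m=grab('top'); cv2.imwrite('pics/t6.png',p); W=world(d,m)
for n,c,a,b,r in [('large',(166,180),.037,.055,45),('small',(166,180),.065,.09,45),('medium',(248,218),.03,.05,35),('holder',(248,180),.008,.06,30),('rest',(343,180),.008,.08,32),('spool',(296,180),.033,.05,22),('bottle',(295,146),.054,.1,30),('cap',(295,146),.074,.084,30),('jar',(412,183),.04,.06,22),('tape',(305,261),.01,.03,20)]: print(n,fit(W,c,a,b,r))
p,d,m=grab('scene'); cv2.imwrite('pics/s6.png',p); W=world(d,m)
for n,X,a,b in [('spool',(.577,-.013,.04),.033,.047),('cap',(.656,-.01,.08),.074,.084),('small',(.567,.298,.077),.07,.085)]:
    X=np.array(X); k=(W[...,2]>a)&(W[...,2]<b)&(np.hypot(*(W[...,:2]-X[:2]).transpose(2,0,1))<.045)
    print(n,k.sum(),cv2.minAreaRect((W[k][:,:2]*1000).astype(np.float32)))
"
```

```text
large {'n': 1498, 'z': np.float64(0.0454), 'mean': array([564. , 293.4], dtype=float32), 'rect': array([566.7, 297.7, 131.3,  89.9,  69.2]), 'circ': array([567.5, 298.5,  77.8])}
small {'n': 584, 'z': np.float64(0.0772), 'mean': array([566.6, 296. ], dtype=float32), 'rect': array([567.5, 297.5,  66.9,  44.1,  69.1]), 'circ': array([567.5, 297.1,  39.1])}
medium {'n': 1088, 'z': np.float64(0.0401), 'mean': array([481.4,  99. ], dtype=float32), 'rect': array([481.7,  98.4,  61.8,  96.2,   3.6]), 'circ': array([481.9,  98.3,  56. ])}
holder {'n': 986, 'z': np.float64(0.0424), 'mean': array([570.6, 101.4], dtype=float32), 'rect': array([572.6, 101.3,  58.4,  89.1,   1.8]), 'circ': array([571.6, 102. ,  51.1])}
rest {'n': 1029, 'z': np.float64(0.0155), 'mean': array([ 580.6, -125.7], dtype=float32), 'rect': array([ 582. , -127.8,   68.9,   88.7,    1.5]), 'circ': array([ 582.6, -127.5,   54.6])}
spool {'n': 493, 'z': np.float64(0.0402), 'mean': array([576.6, -12.8], dtype=float32), 'rect': array([576.4, -12.8,  58. ,  56.8,   0.8]), 'circ': array([576.9, -12.8,  29.8])}
bottle {'n': 212, 
[... 330 characters left out ...]
.8])}
jar {'n': 423, 'z': np.float64(0.048), 'mean': array([ 577. , -289.4], dtype=float32), 'rect': array([ 577.6, -290.4,   51.5,   52.7,   38.1]), 'circ': array([ 577.6, -290.3,   26.7])}
tape {'n': 237, 'z': np.float64(0.0188), 'mean': array([386.6, -38.7], dtype=float32), 'rect': array([385.6, -38.3,  49.2,  49.6,   1.7]), 'circ': array([386.7, -38.8,  25.9])}
spool 502 ((576.8084106445312, -14.432807922363281), (60.036861419677734, 59.10313034057617), 18.937000274658203)
cap 63 ((655.5480346679688, -9.932413101196289), (19.93487548828125, 17.539459228515625), 36.744651794433594)
small 845 ((567.359130859375, 296.7124938964844), (66.28274536132812, 45.23525619506836), 68.11917114257812)
```

View pics/t6.png

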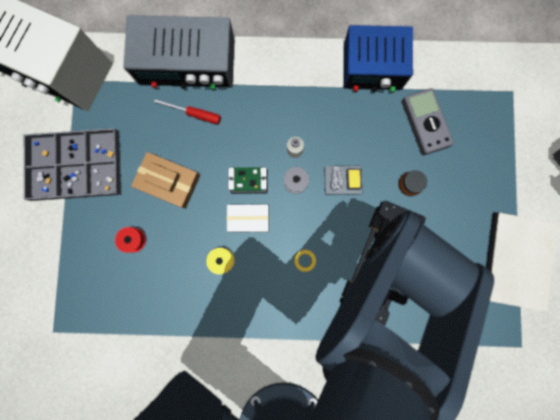

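Everything is in place, as the picture and the fits show: the stack's small carton at (160,176) and the medium carton at (247,218). The arm is clear, so I hand in.

```bash
python3 -c "
from rig import robot
print(robot.hand_in())"
```

```text
the job is handed in; nothing more can be done
None
```

I did the whole job in the order asked and handed it in at about 38 s on the robot's clock. The arm was clear of everything, and no verdict is reported.

The last camera checks, from the top view unless noted, compared with the goals:

| Item | Result |
|---|---|
| Spool | Within 1 mm of midway between the rest and the holder |
| Bottle | Standing behind the spool with a gap of about 28.5 mm against 30 mm, and about 1.5 mm off square |
| Medium carton | Within 1 mm of its goal (30 mm clear, centred on the holder). One check disagreed: the fit read its yaw as 3.2–3.6°, against 2.3° for the row and for the gripper when it released |
| Small carton | Centred on the large one within 1 mm, and square to it to 0.1° |
| Large carton, jar and tape roll | Not moved, within 1 mm |

The scene camera put the spool and bottle cap 1.5–2.5 mm to one side of the top camera's reading, roughly the calibration's 2 mm. Nothing was tipped over. The highest wrist force I saw at the end of any move was about 9 N.

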